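Hook a dropped thumb nut out from under the instrument shelf

ROBOT

A 7-joint arm with a two-finger parallel gripper is mounted at the origin on the work surface. World frame = base frame: x ahead of the robot, y to its left, z up, the work surface at z = 0. Lengths are in mm, angles in rad, forces in N, time in s.
With the tool pointing down it reaches from about 400 to 875 mm from the base axis. Payload 4.4 kg.
Tool frame: the origin (TCP) lies midway between the tips of the shut fingers; the grasp point (between the pads) lies 19 mm behind it (ctrl.pinch_z is the distance from the TCP to the grasp point, in mm); z points along the fingers, y is the line along which they close (so a half turn about z gives the same grasp; the last joint's range is limited). The gripper opens to 85 mm and grips with 20 to 120 N. Pads are 22 mm wide; open, the fingers measure 114 mm over their backs; the gripper's body (76 mm by 85 mm) begins 54 mm behind the grasp point. The pads swing forward as they close: fully open they stand 13 mm farther back than shut.
Start: joints at [-1.217, 0.628, 0.038, 1.517, -0.027, 0.996, -0.02], TCP at [264.904, 593.585, 231.313] pointing down, gripper open.
Joint ranges: [-3.06, 3.06], [-0.37, 2.12], [-1.25, 1.32], [0.18, 2.47], [-1.1, 4.24], [0.23, 1.98], [-2.94, 2.94]. Speed limits (rad/s): [2.57, 2.57, 3.14, 3.14, 3.14, 3.14, 3.14].

INTERFACE

Orientations are given as [roll, pitch, yaw] about the fixed x, y, z axes, in that order (R = Rz(yaw) Ry(pitch) Rx(roll)).
In Python, from cell import read_state, cams, order, ctrl gives the robot as it stands.
- The arm moves only by the tool move_arm, never from a script. Its argument "targets" is text: rows parted by semicolons, each of 7 numbers parted by spaces: the gripper's target within -1 to 1 (fully open at 1, half-way at 0, shut at -1), then the shift along the tool's x, y, z in cm, then the turn, a rotation vector about the tool's x, y, z in degrees. A call has 1 to 5 rows; each row shifts and turns the commanded pose from where the row before left it, along the tool's axes as they then stand; what a row does not reach is not made up. A row lasts 1/12 s, in which the tool goes at most 41.7 mm and 7.16 degrees, less where a joint would pass 70% of its speed; a pose out of reach is approached as far as the arm can. A call with a gripper value outside its range is refused whole. The fingers move at their own pace and stop on an object; the grip force is fixed at half the most. Time passes only in rows, so rows that do not move let the fingers close. It gives the time, the measured TCP pose, the force, the opening and the grip force at its end, in the units of the state.
- read_state(): the state, without advancing time (a new reading comes with each control period).
- cams.get_image(name): name is "side" or "top" or "wrist"; returns a dict with "color" (384x512x3 uint8, red, green, blue), "fovy" (degrees; the focal length in pixels is half the picture's height over the tangent of half this angle, whatever the lens; pixels are square), "cx", "cy" (the principal point, pixels), "rvec" (rotation vector, rad) and "tvec" (3), from world to camera coordinates, as OpenCV has them. Camera axes: x right, y down, z forward; pixel columns grow to the right and rows downward; lengths in mm; the calibration is good to about 2 mm. A picture is of the moment at which its call begins. There is no depth.
- order.finish_job(): hands the job in; it is judged then, once.
The state is a dict: "clock": time; "qpos": joint angles; "qd": joint speeds; "tau": joint torques, N m; "eef_pos": TCP position; "tool_rot": TCP orientation; "force": force on the tool from outside, world axes, zero at the start; "torque": the same for the moment, N m; "width": finger opening in mm; "gripper_force": force on a finger pad.
Only numpy, scipy, OpenCV 4.12 (cv2) and the standard library are available. Lean on these libraries where they do the work, as an engineer would, in place of code of your own. Each camera call takes 0.05 s, during which the arm holds its last target. There are 200 camera calls.

TASK

A brass thumb nut has rolled under the low clear shelf on the electronics bench, where the gripper must not go after it. Take the orange-handled hook, draw the nut out into the open with it, lay the hook back down flat on the bench, then pick up the nut and lower it to the floor of the green parts tray before letting go. Leave the black knob and the red cap under the shelf where they are.

Things in the scene. Friction and masses are not known exactly. Their poses are not given: they have to be found in the camera images.
- nut: The brass thumb nut to recover: a plain upright cylinder, 24 mm in diameter (25 mm over the knurls) and 16 mm high, 35 to 70 g. It stands on the bench under the shelf, its axis 28 to 46 mm behind the shelf's front edge, in any of three places about 100 mm apart, seen through the clear slab (depth readings may show the slab). Origin at the centre of its underside, z up.
- knob: Bystander, black plastic control knob, a cylinder 24 mm in diameter and 16 mm high, under the shelf beside the nut. Origin at the centre of its underside. Not to be moved.
- cap: Bystander, red plastic terminal cap, a cylinder 24 mm in diameter and 16 mm high, under the shelf beside the nut. Origin at the centre of its underside. Not to be moved.
- shelf: Fixed clear shelf: slab 200 mm deep (its x), 520 wide (y), 6 thick, underside 60 mm above the bench, front edge a blue strip. Origin on the bench under the slab's middle, x pointing away from the robot (yaw under 4 degrees), so the edge is at x = -100 mm. Open in front; side walls at y = +-253 mm. Two small boxes stand on its ends (|y| over 165 mm, 90 mm or more behind the edge, 115 mm high).
- hook: Loose flat hook tool, 0.16 kg, on the bench left or right. Origin under the place to grip; x to the head, y to the toe's side, z up. Orange handle 22 mm wide (y), 30 high, x = -70 to 35 mm. Steel shank 8 wide, 12 high, along y = 0 to x = 152. Toe: bar 8 thick, 12 high, from (148, 0) to (134, 44) mm, leaning back. Shank and toe form a crook. Raised 22 mm it clears the nut and fits under the shelf.
- crook (a point): Point of the hook tool, 125 mm ahead (x) and 18 mm to the toe's side (y) of the hook's origin, on the level of its underside: about where the nut's centre sits when it is nested against shank and toe. Moves with the hook.
- tray: Open green plastic parts tray fixed on the bench, on the side where the hook is not: outside 120 mm (its x) by 100 mm (its y), 22 mm high, walls 4 mm, floor about 4 mm thick. Origin at the centre of its underside.
Not all that is in view belongs to the job. Of the things like the hook, leave any that is purple; of the rest the larger one is meant.

How it is judged:
By the outcome, as a careful person would: the job done as asked, in the order asked, and still so for the second after the job is handed in, with the robot touching nothing.
It also fails if it takes over 64 s, if anything falls off the work surface, if the arm or the gripper's body presses on something with over 40 N, if the wrist force passes 120 N, or if a joint passes its speed limit or range.

## Working session

There is one attempt and no reset: what is moved stays moved. The work goes in short steps, Python scripts to look and compute and a tool call to move; the robot and the scene stay as the last step left them, time stands still between calls to the robot, and variables do not carry over. Pictures are saved under pics/ and viewed, at most 10 in all, crops included, and the job is handed in when it is done.

Besides the shell and the picture viewer there is one more tool, called after "Call:" by a JSON object that holds its "name" and its "arguments". move_arm: Moves the arm, as the interface text tells. Its arguments: {"type":"object","properties":{"targets":{"type":"string"}},"required":["targets"]}

```bash
mkdir -p pics; cat > h.py <<'E'
import numpy as np, cv2
from cell import read_state, cams, order, ctrl
def snap(n,f):
    d=cams.get_image(n); cv2.imwrite(f'pics/{f}.png',d['color'][:,:,::-1])
    np.save(f'pics/{f}.npy',np.r_[d['fovy'],d['cx'],d['cy'],np.ravel(d['rvec']),np.ravel(d['tvec'])]); return d
def ray(f,u,v):
    c=np.load(f'pics/{f}.npy'); F=192/np.tan(np.radians(c[0])/2)
    R=cv2.Rodrigues(c[3:6])[0]; return -R.T@c[6:9], R.T@np.array([(u-c[1])/F,(v-c[2])/F,1])
def atz(f,u,v,z):
    o,d=ray(f,u,v); return o+d*(z-o[2])/d[2]
def tri(a,b):
    A=np.zeros((3,3));B=np.zeros(3)
    for f,u,v in (a,b):
        o,d=ray(f,u,v); d/=np.linalg.norm(d); P=np.eye(3)-np.outer(d,d);A+=P;B+=P@o
    return np.linalg.solve(A,B)
def proj(f,p):
    c=np.load(f'pics/{f}.npy'); F=192/np.tan(np.radians(c[0])/2)
    q=cv2.Rodrigues(c[3:6])[0]@np.array(p,float)+c[6:9]; return c[1]+F*q[0]/q[2],c[2]+F*q[1]/q[2]
E
python3 - <<'E'
from h import *
for n in('top','side','wrist'): snap(n,n+'0')
a=[cv2.imread(f'pics/{n}0.png') for n in('top','side')]
for n,i in zip(('top','side'),a): cv2.imwrite(f'pics/{n}0b.png',cv2.resize(i,(800,600),interpolation=cv2.INTER_CUBIC))
for n in('top0','side0','wrist0'): print(np.load(f'pics/{n}.npy'),ray(n,256,192))
s=read_state();print(s)
E
```

```text
[ 4.97092041e+01  2.65932577e+02  1.85567292e+02  2.14657340e+00
 -2.20204775e+00  1.19078856e-01  6.15614507e+01  4.72598276e+02
  1.12824340e+03] (array([ 359.12825628,   61.73684696, 1169.31072514]), array([ 0.0849395 ,  0.01370467, -0.99670084]))
[ 4.44468520e+01  2.50055210e+02  1.84870723e+02  1.96493351e+00
 -8.44684097e-01  4.49324982e-01 -2.97888812e+02  2.19146797e+02
  8.67404844e+02] (array([-235.55199099, -666.91833526,  623.60999005]), array([ 0.61026289,  0.59498868, -0.52340984]))
[ 6.54958668e+01  2.56885886e+02  1.91422978e+02 -2.44330793e+00
 -1.58677564e+00 -2.08301284e-01 -6.50174310e+02 -3.47969154e+01
  3.77632891e+02] (array([205.76902859, 620.55379079, 372.98278578]), array([ 0.23735041, -0.1101333 , -0.96516733]))
{'clock': 0.15, 'qpos': array([-1.2167784 ,  0.62914756,  0.03848235,  1.51809279, -0.02701389,
        0.99629158, -0.0199835 ]), 'qd': array([-0.00090383, -0.00312711,  0.00087711, -0.00216095,  0.00107415,
       -0.00135726,  0.00050938]), 'tau': array([ 1.53018245e-03, -5.63799655e+01,  1.22775212e+00, -1.93651611e+01,
        1.10920519e-02,  7.38716859e-03, -1.98297477e-05]), 'eef_pos': array([264.73706958, 593.15413671, 230.60650679]), 'tool_rot': array([-3.14017221e+00,  1.44647355e-05,  2.72175724e+00]), 'force': array([0.34620883, 0.76900725, 0.03450311]), 'torque': array([ 0.02274559, -0.03411897, -0.03141413]), 'gripper_force': 0.0, 'width': 85.14167055872097}
```

View pics/top0b.png

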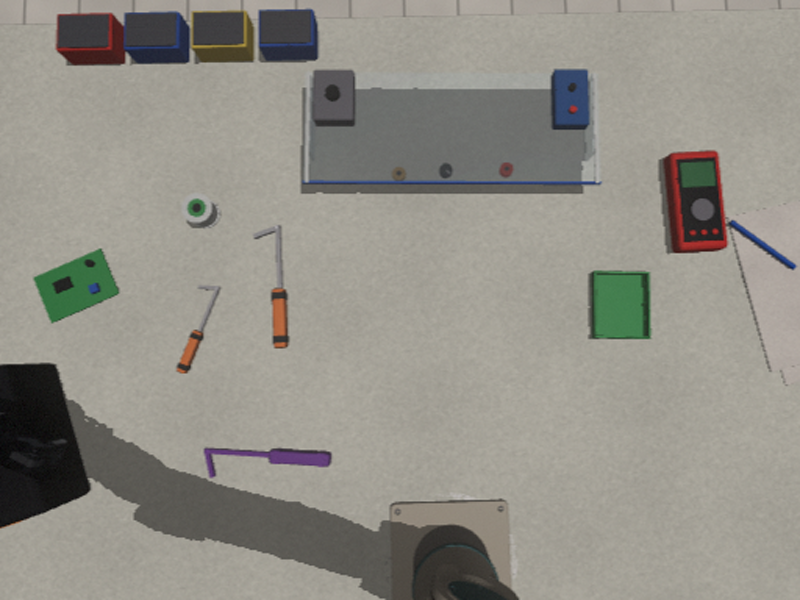

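View pics/side0b.png

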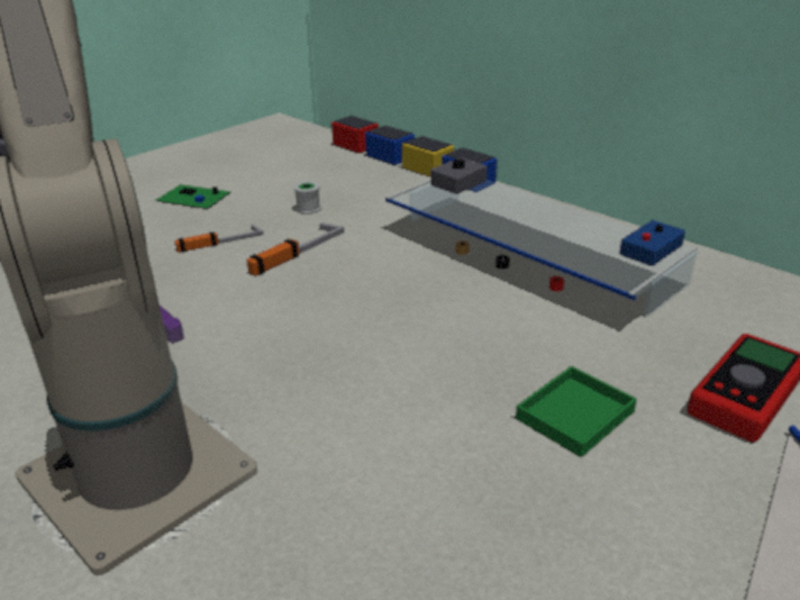

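Top view (800x600): hook handle (281,346)–(279,290), elbow (278,226), toe tip (255,236); nut (399,173), knob (446,170), cap (507,169); tray centre (620,305). Side view: nut (462,247), knob (503,262), cap (557,283). The small orange and the purple hooks are decoys.

```bash
python3 - <<'E'
from h import *
np.set_printoptions(precision=1,suppress=True)
k=.64
P={'nut':((399,173),(462,247)),'knob':((446,170),(503,262)),'cap':((507,169),(557,283)),'edgeL':((304,183),(388,201)),'edgeR':((600,183),(634,295)),
'elbow':((278,226),(341,229)),'toe':((255,236),(321,226)),'hfront':((279,290),(298,246)),'hback':((281,346),(251,263)),
'trayFL':((590,338),(518,410)),'trayFR':((650,338),(580,450)),'trayBR':((649,272),(635,405)),'trayBL':((591,272),(573,369))}
for n,(a,b) in P.items():
    t=('top0',a[0]*k,a[1]*k);s=('side0',b[0]*k,b[1]*k)
    print(n,tri(t,s),'z0 top',atz(*t,10),'side',atz(*s,10))
# crops
a=cv2.imread('pics/top0.png')
c1=cv2.resize(a[135:230,110:210],None,fx=5,fy=5,interpolation=cv2.INTER_CUBIC)
c2=cv2.resize(a[95:130,190:390],None,fx=4,fy=4,interpolation=cv2.INTER_CUBIC)
o=np.zeros((600,800,3),np.uint8);o[:140]=c2;o[140:600,:500]=c1[:460]
cv2.imwrite('pics/crop.png',o)
E
```

```text
nut [690.9  75.    8.2] z0 top [691.4  74.   10. ] side [686.9  73.5  10. ]
knob [695.6 -12.1   6.9] z0 top [695.  -12.3  10. ] side [690.4 -15.3  10. ]
cap [ 693.9 -123.8    8.9] z0 top [ 694.2 -124.3   10. ] side [ 691.2 -124.3   10. ]
edgeL [664.5 239.   59.1] z0 top [676.8 247.9  10. ] side [744.3 316.9  10. ]
edgeR [ 648.7 -276.2   67.6] z0 top [ 663.9 -294.    10. ] side [ 740.1 -235.7   10. ]
elbow [597.7 297.4   6.4] z0 top [598.2 295.7  10. ] side [591.7 292.7  10. ]
toe [581.4 338.7   5.4] z0 top [580.8 337.4  10. ] side [575.  331.5  10. ]
hfront [482.7 291.8  16. ] z0 top [481.4 294.5  10. ] side [491.5 299.6  10. ]
hback [380.5 288.9  23.8] z0 top [381.1 291.4  10. ] side [394.4 311.2  10. ]
trayFL [ 383.7 -263.6    9.8] z0 top [ 381.1 -260.6   10. ] side [ 386.8 -265.9   10. ]
trayFR [ 376.7 -365.2   12.6] z0 top [ 378.4 -368.3   10. ] side [ 376.9 -362.5   10. ]
trayBR [ 495.8 -371.4   11.5] z0 top [ 497.4 -373.9   10. ] side [ 495.4 -369.5   10. ]
trayBL [ 501.7 -270.4   12.7] z0 top [ 500.  -268.7   10. ] side [ 507.9 -270.3   10. ]
```

View pics/crop.png

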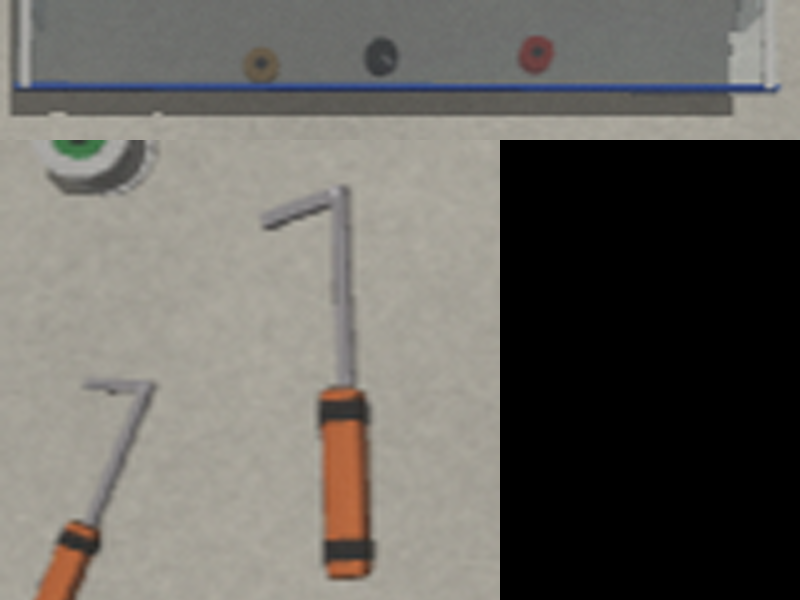

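The crop shows the hook's elbow at (340,190), shank meeting the handle at (344,388), handle back end (348,577), and the nut at (262,65) just behind the blue edge.

```bash
python3 - <<'E'
from h import *
np.set_printoptions(precision=1,suppress=True)
f=lambda x,y,z:atz('top0',110+x/5-.4,135+(y-140)/5-.4,z)
e=f(340,190,12);toe=f(267,222,12);hf=f(344,390,30);hb=f(348,575,30);b=f(347,387,12)
print(e,toe,hf,hb,b)
g=lambda x,y,z:atz('top0',190+x/4-.4,95+y/4-.4,z)
print('nut',g(262,65,16),'knob',g(381,57,16),'cap',g(536,55,16),'edge',g(15,86,66),g(776,89,66))
d=e-hb;yaw=np.arctan2(d[1],d[0]);print('yaw',yaw,np.arctan2(*(e-b)[1::-1]), 'orig',e[:2]-148*np.array([np.cos(yaw),np.sin(yaw)]),hb[:2]+70*np.array([np.cos(yaw),np.sin(yaw)]))
from scipy.spatial.transform import Rotation as R
s=read_state();print(R.from_euler('xyz',s['tool_rot']).as_matrix(),ctrl.pinch_z)
E
```

```text
[597.9 296.2  12. ] [580.5 337.4  12. ] [482.1 290.9  30. ] [380.3 289.2  30. ] [485.7 292.8  12. ]
nut [689.3  74.7  16. ] knob [693.1 -10.2  16. ] cap [ 692.  -120.8   16. ] edge [664.3 242.2  66. ] [ 650.  -275.7   66. ]
yaw 0.03225261385747214 0.030246282009434345 orig [450.  291.4] [450.3 291.4]
[[-0.9  0.4 -0. ]
 [ 0.4  0.9 -0. ]
 [-0.  -0.  -1. ]] 18.700000000000003
```

Call:
{"name": "move_arm", "arguments": {"targets": "1 0 0 0 0 0 -6.5; 1 0 0 0 0 0 -6.5; 1 0 0 0 0 0 -6.5; 1 0 0 0 0 0 -6.4; 1 0 0 0 0 0 0"}}

```text
clock: 0.57
eef_pos: [264.9, 593.3, 230.9]
tool_rot: [-3.141, -0.001, -3.107]
force: [0.2, 0.9, -0.1]
width: 85.3
gripper_force: 0.0
```

Call:
{"name": "move_arm", "arguments": {"targets": "1 -1.75 -3.1 1.2 0 0 0; 1 -1.75 -3.1 1.2 0 0 0; 1 -1.75 -3.1 1.2 0 0 0; 1 -1.75 -3.1 1.2 0 0 0; 1 -1.75 -3.1 1.2 0 0 0"}}

```text
clock: 0.98
eef_pos: [357.9, 439.9, 170.8]
tool_rot: [-3.142, 0.0, -3.113]
force: [1.2, -0.0, -0.7]
width: 85.4
gripper_force: 0.0
```

Call:
{"name": "move_arm", "arguments": {"targets": "1 -1.75 -3.1 1.0 0 0 0; 1 -1.75 -3.1 1.0 0 0 0; 1 -1.75 -3.1 1.0 0 0 0; 1 -1.75 -3.0 1.0 0 0 0; 1 -1.75 -3.0 1.0 0 0 0"}}

```text
clock: 1.4
eef_pos: [450.4, 289.8, 120.9]
tool_rot: [-3.141, 0.0, -3.113]
force: [-0.0, -0.0, 0.4]
width: 85.5
gripper_force: 0.0
```

Call:
{"name": "move_arm", "arguments": {"targets": "1 0 0 0 0 0 0; 1 0 0 0 0 0 0; 1 0 0 0 0 0 0"}}

```text
clock: 1.65
eef_pos: [449.7, 291.8, 121.3]
tool_rot: [3.141, -0.0, -3.112]
force: [-0.6, 0.3, 1.1]
width: 85.7
gripper_force: 0.0
```

```bash
cat >> h.py <<'E'
from scipy.spatial.transform import Rotation as Ro
def go(x,y,z,yaw):
    s=read_state(); M=Ro.from_euler('xyz',s['tool_rot'])
    print('pos',s['eef_pos'],s['tool_rot'],'shift cm',M.as_matrix().T@(np.array([x,y,z])-s['eef_pos'])/10,
     'turn',np.degrees((M.inv()*Ro.from_euler('xyz',[np.pi,0,yaw])).as_rotvec()),'w',s['width'],'F',s['force'],s['gripper_force'],'t',s['clock'])
np.set_printoptions(precision=3,suppress=True)
E
python3 - <<'E'
from h import *
go(450,291.5,6,np.pi+.032)
snap('wrist','w1')
print(proj('w1',[450,291.5,30]),proj('w1',[484.5,292.5,30]),proj('w1',[380,289.2,30]),proj('w1',[598,296,12]))
cv2.imwrite('pics/w1b.png',cv2.imread('pics/w1.png'))
E
```

```text
pos [449.694 291.82  121.295] [ 3.141 -0.    -3.112] shift cm [-0.032 -0.04  11.529] turn [ 0.034 -0.01  -0.123] w 85.71331510905415 F [-0.602  0.269  1.052] 0.0 t 1.65
(np.float64(255.59017450758006), np.float64(193.90359725341193)) (np.float64(255.56696184143772), np.float64(233.35833183826801)) (np.float64(255.2826873986137), np.float64(104.1543622776102)) (np.float64(255.77304055006613), np.float64(331.76347245863406))
```

View pics/w1b.png

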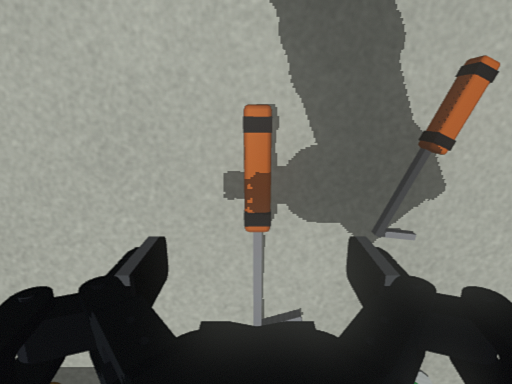

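The wrist view puts the handle from (258,104) to (257,231), within 2 px of what the top view predicted. The grasp is lined up.

Call:
{"name": "move_arm", "arguments": {"targets": "1 0 0 2.3 0 0 0; 1 0 0 2.3 0 0 0; 1 0 0 2.3 0 0 0; 1 0 0 2.3 0 0 0; 1 0 0 2.3 0 0 0"}}

```text
clock: 2.12
eef_pos: [449.0, 293.7, 5.8]
tool_rot: [3.14, 0.001, -3.107]
force: [0.5, -0.1, -0.4]
width: 85.5
gripper_force: 0.0
```

Call:
{"name": "move_arm", "arguments": {"targets": "1 0 0 0 0 0 0; 1 0 0 0 0 0 0; -1 0 0 0 0 0 0; -1 0 0 0 0 0 0; -1 0 0 0 0 0 0"}}

```text
clock: 2.53
eef_pos: [450.5, 292.3, 7.8]
tool_rot: [3.14, 0.002, -3.109]
force: [0.4, -0.2, -0.2]
width: 51.9
gripper_force: 0.0
```

Call:
{"name": "move_arm", "arguments": {"targets": "-1 0 0 0 0 0 0; -1 0 0 0 0 0 0; -1 0 0 0 0 0 0; -1 0 0 0 0 0 0; -1 0 0 0 0 0 0"}}

```text
clock: 2.95
eef_pos: [450.2, 291.7, 7.2]
tool_rot: [3.141, 0.001, -3.11]
force: [-0.6, 0.2, 6.6]
width: 20.9
gripper_force: 60.7
```

Call:
{"name": "move_arm", "arguments": {"targets": "-1 0 0 0 0 0 0; -1 0 0 0 0 0 0; -1 0 0 0 0 0 0; -1 0 0 0 0 0 0; -1 0 0 0 0 0 0"}}

```text
clock: 3.37
eef_pos: [450.2, 291.7, 7.2]
tool_rot: [3.141, 0.001, -3.11]
force: [-0.5, -0.3, 7.0]
width: 20.8
gripper_force: 60.7
```

Call:
{"name": "move_arm", "arguments": {"targets": "-1 0 0 -0.5 0 0 0.4; -1 0 0 -1 0 0 0.4; -1 0 0 -1 0 0 0.5; -1 0 0 -1 0 0 0.5; -1 0 0 -0.5 0 0 0"}}

```text
clock: 3.78
eef_pos: [450.4, 291.8, 48.1]
tool_rot: [3.14, 0.002, -3.142]
force: [0.7, -0.4, -2.4]
width: 20.9
gripper_force: 59.7
```

Call:
{"name": "move_arm", "arguments": {"targets": "-1 -0.3 -1.5 0 0 0 0; -1 -0.3 -2.5 0 0 0 0; -1 -0.3 -2.5 0 0 0 0; -1 -0.3 -2.5 0 0 0 0; -1 -0.3 -2.5 0 0 0 0"}}

```text
clock: 4.2
eef_pos: [465.0, 175.4, 46.9]
tool_rot: [3.141, 0.001, -3.14]
force: [-0.3, -0.3, -1.8]
width: 21.2
gripper_force: 59.6
```

Call:
{"name": "move_arm", "arguments": {"targets": "-1 -0.3 -2.5 0 0 0 0; -1 -0.3 -2.5 0 0 0 0; -1 -0.3 -2.5 0 0 0 0; -1 -0.3 -2.5 0 0 0 0; -1 -0.3 -2.0 0 0 0 0"}}

```text
clock: 4.62
eef_pos: [480.0, 54.0, 46.8]
tool_rot: [-3.141, 0.0, 3.141]
force: [0.4, -0.5, -1.6]
width: 20.7
gripper_force: 59.6
```

Call:
{"name": "move_arm", "arguments": {"targets": "-1 0 -0.6 0 0 0 0; -1 0 0 0 0 0 0; -1 0 0 0 0 0 0; -1 0 0 0 0 0 0"}}

```text
clock: 4.95
eef_pos: [480.0, 52.3, 46.5]
tool_rot: [3.14, 0.0, -3.139]
force: [-0.2, 0.3, -0.7]
width: 20.5
gripper_force: 59.6
```

```bash
python3 - <<'E'
from h import *
go(480,51,33,np.pi)
snap('top','t2');snap('side','s2');snap('wrist','w2')
o=np.zeros((600,800,3),np.uint8)
a=cv2.imread('pics/t2.png')[95:225,190:325];o[:,:400]=cv2.resize(a,None,fx=4,fy=4)[:600,:400] if 0 else cv2.copyMakeBorder(cv2.resize(a,(400,385),interpolation=2),0,215,0,0,0)
b=cv2.imread('pics/s2.png')[100:240,200:340];o[:400,400:]=cv2.resize(b,(400,400),interpolation=2)
cv2.imwrite('pics/c2.png',o)
E
```

```text
pos [479.952  52.274  46.504] [ 3.14   0.    -3.139] shift cm [-0.004 -0.129  1.35 ] turn [0.072 0.022 0.17 ] w 20.533373351417243 F [-0.222  0.251 -0.653] 59.58966851234436 t 4.95
```

View pics/c2.png

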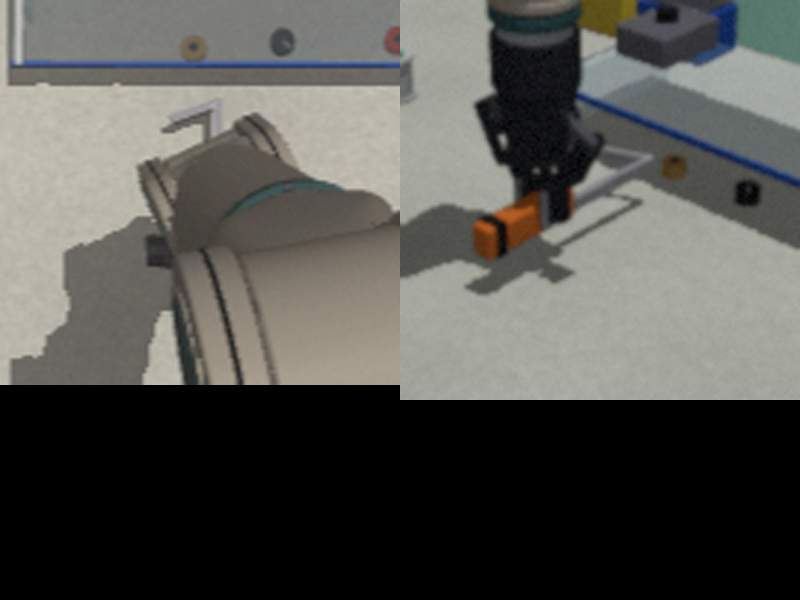

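The top crop shows the elbow at (218,100), the toe tip at (168,128) and the nut at (193,47). The side crop shows the elbow at (652,158). Next I'll check the held hook's height and yaw.

```bash
python3 - <<'E'
from h import *
T=lambda x,y:(190+x/2.963-.3,95+y/2.9615-.3)
S=lambda x,y:(200+(x-400)/2.857-.3,100+y/2.857-.3)
e=tri(('t2',*T(217,101)),('s2',*S(652,158)));print('elbow',e)
print('toe',atz('t2',*T(166,129),e[2]),'e',atz('t2',*T(217,101),52), 'shankmid',atz('t2',*T(211,136),52))
print('hb',tri(('s2',*S(484,226)),('s2',*S(484,226.5))) if 0 else atz('s2',*S(486,222),70))
print('nut',atz('t2',*T(193,47),16),'edge',atz('t2',*T(193,64),66))
E
```

```text
elbow [628.894  53.892  48.531]
toe [603.515 101.888  48.531] e [628.016  53.958  52.   ] shankmid [595.173  60.333  52.   ]
hb [416.196  54.495  70.   ]
nut [690.132  75.433  16.   ] edge [659.8    75.211  66.   ]
```

Call:
{"name": "move_arm", "arguments": {"targets": "-1 0 -0.1 0.4 0 0 0; -1 0 0 0.5 0 0 0; -1 -1 0 0 0 0 0; -1 -2 0 0 0 0 0; -1 -2 0 0 0 0 0"}}

```text
clock: 5.52
eef_pos: [529.5, 49.7, 36.6]
tool_rot: [-3.141, -0.002, -3.14]
force: [0.7, 0.0, -1.9]
width: 21.0
gripper_force: 59.6
```

Call:
{"name": "move_arm", "arguments": {"targets": "-1 -2 0 0 0 0 0; -1 -1.5 0 0 0 0 0; -1 -1 0 0 0 0 0; -1 0 0 0 0 0 0; -1 0 0 0 0 0 0"}}

```text
clock: 5.93
eef_pos: [574.2, 49.5, 36.5]
tool_rot: [-3.141, -0.002, -3.141]
force: [-0.7, 0.0, -0.8]
width: 21.0
gripper_force: 59.6
```

```bash
python3 - <<'E'
from h import *
go(575,51,8,np.pi)
snap('top','t3');snap('side','s3')
o=np.zeros((500,800,3),np.uint8)
a=cv2.imread('pics/t3.png')[90:165,210:310];o[:300,:400]=cv2.resize(a,(400,300),interpolation=2)
b=cv2.imread('pics/s3.png')[110:210,250:350];o[:400,400:]=cv2.resize(b,(400,400),interpolation=2)
cv2.imwrite('pics/c3.png',o)
E
```

```text
pos [574.207  49.5    36.485] [-3.141 -0.002 -3.141] shift cm [-0.084  0.15   2.848] turn [-0.01  -0.087  0.045] w 21.02031501749125 F [-0.724  0.018 -0.83 ] 59.58839178085327 t 5.9333
```

View pics/c3.png

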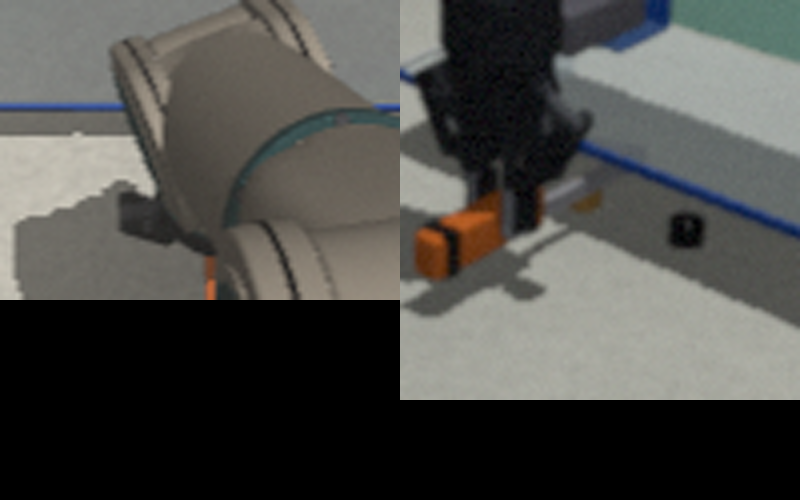

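The side crop shows the shank passing over the nut, which is still at (587,203), and the knob is untouched at (686,231). The top view is blocked by the arm. I'll lower the hook behind the nut.

Call:
{"name": "move_arm", "arguments": {"targets": "-1 -0.1 0 0.6 0 0 0; -1 0 0 0.6 0 0 0; -1 0 0 0.6 0 0 0; -1 0 0 0.5 0 0 0; -1 0 0 0 0 0 0"}}

```text
clock: 6.45
eef_pos: [574.8, 49.4, 12.8]
tool_rot: [-3.141, -0.003, -3.141]
force: [-0.1, -0.0, -1.4]
width: 21.1
gripper_force: 59.6
```

Call:
{"name": "move_arm", "arguments": {"targets": "-1 0 0 0.4 0 0 0; -1 0 0 0 0 0 0; -1 0 0 0 0 0 0"}}

```text
clock: 6.7
eef_pos: [575.8, 49.5, 10.1]
tool_rot: [-3.142, -0.0, -3.141]
force: [-0.7, 0.3, -1.0]
width: 20.8
gripper_force: 59.6
```

Call:
{"name": "move_arm", "arguments": {"targets": "-1 0 0 0.2 0 0 0; -1 0.4 0 0 0 0 0; -1 0.6 0 0 0 0 0; -1 0.8 0 0 0 0 0; -1 0.8 0 0 0 0 0"}}

```text
clock: 7.12
eef_pos: [549.0, 49.5, 8.4]
tool_rot: [3.142, -0.0, -3.141]
force: [0.3, 1.0, -1.0]
width: 20.7
gripper_force: 59.6
```

Call:
{"name": "move_arm", "arguments": {"targets": "-1 0.8 0 0 0 0 0; -1 0.8 0 0 0 0 0; -1 0.8 0 0 0 0 0; -1 0.8 0 0 0 0 0; -1 0.8 0 0 0 0 0"}}

```text
clock: 7.53
eef_pos: [509.1, 49.5, 8.4]
tool_rot: [3.142, 0.0, -3.141]
force: [0.9, -0.4, -1.8]
width: 20.7
gripper_force: 59.6
```

Call:
{"name": "move_arm", "arguments": {"targets": "-1 0.8 0 0 0 0 0; -1 0.8 0 0 0 0 0; -1 0.8 0 0 0 0 0; -1 0.6 0 0 0 0 0; -1 0.4 0 0 0 0 0"}}

```text
clock: 7.95
eef_pos: [474.6, 49.5, 8.3]
tool_rot: [-3.141, -0.001, -3.14]
force: [0.5, -1.2, -0.4]
width: 21.4
gripper_force: 59.6
```

Call:
{"name": "move_arm", "arguments": {"targets": "-1 0.2 0 0 0 0 0; -1 0 0 0 0 0 0; -1 0 0 0 0 0 0"}}

```text
clock: 8.2
eef_pos: [473.5, 49.4, 8.3]
tool_rot: [3.142, -0.0, -3.141]
force: [0.3, 0.8, -0.7]
width: 20.7
gripper_force: 59.6
```

```bash
python3 - <<'E'
from h import *
go(475,51,8,np.pi)
snap('top','t4');snap('side','s4')
o=np.zeros((500,800,3),np.uint8)
a=cv2.imread('pics/t4.png')[90:190,210:310];o[:400,:400]=cv2.resize(a,(400,400),interpolation=2)
b=cv2.imread('pics/s4.png')[110:210,250:350];o[:400,400:]=cv2.resize(b,(400,400),interpolation=2)
cv2.imwrite('pics/c4.png',o)
E
```

```text
pos [473.507  49.36    8.27 ] [ 3.142 -0.    -3.141] shift cm [-0.149  0.164  0.027] turn [ 0.005 -0.026  0.053] w 20.687264889444073 F [ 0.298  0.791 -0.661] 59.5848548412323 t 8.2
```

View pics/c4.png

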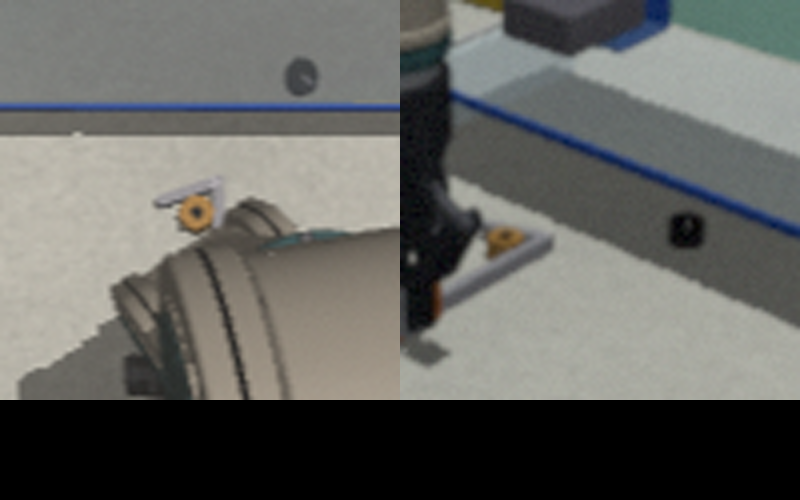

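The nut is in the open, nested in the crook at (196,212) in the top crop. I'll free the hook, lift it over the nut and take it back to where it lay.

Call:
{"name": "move_arm", "arguments": {"targets": "-1 -0.3 -0.3 0 0 0 0; -1 0 0 -0.5 0 0 0; -1 0 0 -1.2 0 0 0; -1 0 0 -1.5 0 0 0; -1 0 0 -1.3 0 0 0"}}

```text
clock: 8.72
eef_pos: [477.0, 46.2, 54.1]
tool_rot: [-3.141, -0.0, -3.141]
force: [1.0, 0.5, -1.4]
width: 20.9
gripper_force: 59.6
```

Call:
{"name": "move_arm", "arguments": {"targets": "-1 0.2 1.5 0 0 0 0; -1 0.3 2.5 0 0 0 0; -1 0.3 2.5 0 0 0 0; -1 0.3 2.5 0 0 0 0; -1 0.3 2.5 0 0 0 0"}}

```text
clock: 9.13
eef_pos: [462.9, 162.3, 53.7]
tool_rot: [3.141, 0.0, -3.142]
force: [0.2, 0.2, -1.7]
width: 21.1
gripper_force: 59.6
```

Call:
{"name": "move_arm", "arguments": {"targets": "-1 0.3 2.5 0 0 0 0; -1 0.3 2.5 0 0 0 0; -1 0.3 2.5 0 0 0 0; -1 0.3 2.5 0 0 0 0; -1 0.3 2.0 0 0 0 0"}}

```text
clock: 9.55
eef_pos: [447.6, 283.8, 53.7]
tool_rot: [3.14, 0.001, -3.14]
force: [0.6, -0.3, -1.4]
width: 21.0
gripper_force: 59.6
```

Call:
{"name": "move_arm", "arguments": {"targets": "-1 0 1 0 0 0 0; -1 0 0 1.2 0 0 0; -1 0 0 1.2 0 0 0; -1 0 0 1.2 0 0 0; -1 0 0 0.5 0 0 0"}}

```text
clock: 9.97
eef_pos: [447.4, 290.0, 10.9]
tool_rot: [-3.14, -0.002, 3.141]
force: [0.7, 1.0, -1.3]
width: 20.8
gripper_force: 59.6
```

Call:
{"name": "move_arm", "arguments": {"targets": "-1 0 0 0 0 0 0; -1 0 0 0 0 0 0"}}

```text
clock: 10.13
eef_pos: [447.8, 290.8, 12.1]
tool_rot: [-3.141, -0.001, -3.142]
force: [-0.4, 0.6, -1.4]
width: 21.1
gripper_force: 59.6
```

Call:
{"name": "move_arm", "arguments": {"targets": "-1 0 0 0.3 0 0 0; -1 0 0 0.15 0 0 0; -1 0 0 0 0 0 0; 0.3 0 0 0 0 0 0; 0.7 0 0 0 0 0 0"}}

```text
clock: 10.55
eef_pos: [448.0, 291.6, 8.2]
tool_rot: [3.141, 0.001, -3.141]
force: [-0.7, -0.6, -0.3]
width: 43.8
gripper_force: 0.0
```

Call:
{"name": "move_arm", "arguments": {"targets": "1 0 0 0 0 0 0; 1 0 0 0 0 0 0; 1 0 0 0 0 0 0; 1 0 0 0 0 0 0; 1 0 0 0 0 0 0"}}

```text
clock: 10.97
eef_pos: [447.7, 291.4, 7.8]
tool_rot: [3.142, 0.0, -3.141]
force: [0.0, -0.2, -0.1]
width: 85.1
gripper_force: 0.0
```

Call:
{"name": "move_arm", "arguments": {"targets": "1 0 0 -1 0 0 0; 1 0 0 -2.5 0 0 0; 1 0 0 -3 0 0 0; 1 0 0 -3 0 0 0; 1 0 0 -2.5 0 0 0"}}

```text
clock: 11.38
eef_pos: [447.9, 291.5, 130.3]
tool_rot: [3.141, 0.001, -3.141]
force: [0.1, 0.7, 0.2]
width: 85.6
gripper_force: 0.0
```

```bash
python3 - <<'E'
from h import *
go(598,68,130,np.pi)
snap('top','t5');snap('side','s5')
o=np.zeros((500,800,3),np.uint8)
a=cv2.imread('pics/t5.png')[90:190,210:310];o[:400,:400]=cv2.resize(a,(400,400),interpolation=2)
b=cv2.imread('pics/s5.png')[110:210,230:330];o[:400,400:]=cv2.resize(b,(400,400),interpolation=2)
cv2.imwrite('pics/c5.png',o)
E
```

```text
pos [447.883 291.526 130.317] [ 3.141  0.001 -3.141] shift cm [-14.991 -22.366   0.03 ] turn [0.045 0.06  0.053] w 85.56597553751762 F [0.05  0.669 0.198] 0.0 t 11.3833
```

View pics/c5.png

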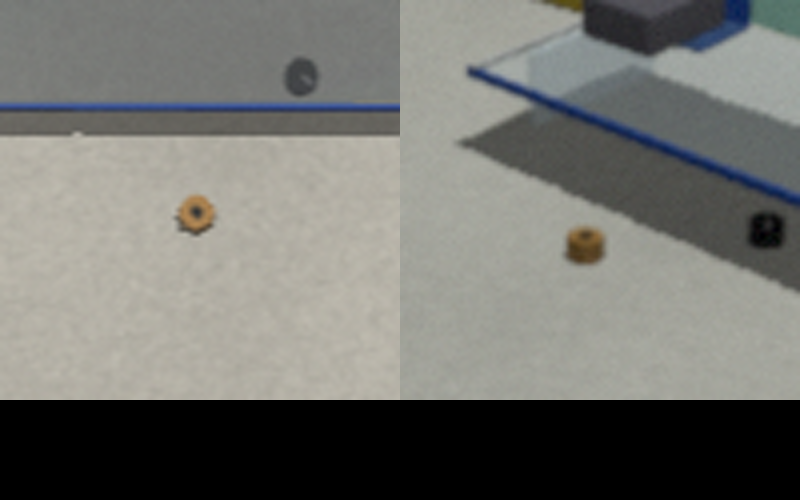

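The nut stands alone at (196,212) in the top crop. In the side crop its top centre is at (586,234).

```bash
python3 - <<'E'
from h import *
t=('t5',210+196.5/4-.4,90+212.5/4-.4); s=('s5',230+186/4-.4,110+235/4-.4)
p=tri(t,s);print(p,atz(*t,16)); q=atz(*t,16); go(q[0],q[1],110,np.pi)
E
```

```text
[596.606  66.803  16.395] [596.894  66.613  16.   ]
pos [450.119 293.157 132.445] [ 3.137  0.007 -3.141] shift cm [-14.648 -22.674   2.234] turn [0.287 0.402 0.034] w 85.38111578300521 F [-0.684 -0.174 -0.304] 0.0 t 11.4833
```

Call:
{"name": "move_arm", "arguments": {"targets": "1 -1.85 -2.8 0 0 0 0; 1 -1.85 -2.8 0 0 0 0; 1 -1.85 -2.8 0 0 0 0; 1 -1.85 -2.8 0 0 0 0; 1 -1.85 -2.8 0 0 0 0"}}

```text
clock: 11.9
eef_pos: [540.5, 149.8, 127.6]
tool_rot: [-3.141, -0.001, -3.14]
force: [1.0, -0.3, 0.0]
width: 85.5
gripper_force: 0.0
```

Call:
{"name": "move_arm", "arguments": {"targets": "1 -1.85 -2.8 0.5 0 0 0; 1 -1.85 -2.8 0.5 0 0 0; 1 -1.85 -2.8 0.5 0 0 0; 1 0 0 0.5 0 0 0; 1 0 0 0 0 0 0"}}

```text
clock: 12.32
eef_pos: [595.7, 64.2, 106.3]
tool_rot: [-3.14, -0.002, 3.137]
force: [-0.7, 1.4, 0.1]
width: 85.7
gripper_force: 0.0
```

Call:
{"name": "move_arm", "arguments": {"targets": "1 0 0 0 0 0 0; 1 0 0 0 0 0 0; 1 0 0 0 0 0 0"}}

```text
clock: 12.57
eef_pos: [595.3, 69.4, 108.1]
tool_rot: [3.141, -0.0, -3.138]
force: [-0.5, 0.2, -0.1]
width: 85.5
gripper_force: 0.0
```

```bash
python3 - <<'E'
from h import *
go(596.8,66.7,4,np.pi)
E
```

```text
pos [595.347  69.36  108.141] [ 3.141 -0.    -3.138] shift cm [-0.145 -0.275 10.414] turn [ 0.049 -0.006  0.198] w 85.4752775747438 F [-0.54   0.192 -0.086] 0.0 t 12.5667
```

Call:
{"name": "move_arm", "arguments": {"targets": "1 -0.15 -0.2 2.2 0 0 0; 1 0 0 2.5 0 0 0; 1 0 0 2.5 0 0 0; 1 0 0 2.2 0 0 0; 1 0 0 1.0 0 0 0"}}

```text
clock: 12.98
eef_pos: [595.5, 66.6, 1.6]
tool_rot: [-3.141, -0.004, -3.139]
force: [-0.3, 0.1, -0.7]
width: 85.5
gripper_force: 0.0
```

Call:
{"name": "move_arm", "arguments": {"targets": "1 0 0 0 0 0 0; -1 0 0 0 0 0 0; -1 0 0 0 0 0 0; -1 0 0 0 0 0 0; -1 0 0 0 0 0 0"}}

```text
clock: 13.4
eef_pos: [598.3, 65.7, 5.2]
tool_rot: [3.141, 0.002, -3.141]
force: [-0.3, -0.8, 0.5]
width: 38.6
gripper_force: 0.0
```

Call:
{"name": "move_arm", "arguments": {"targets": "-1 0 0 0 0 0 0; -1 0 0 0 0 0 0; -1 0 0 0 0 0 0; -1 0 0 0 0 0 0; -1 0 0 0 0 0 0"}}

```text
clock: 13.82
eef_pos: [598.1, 65.5, 5.1]
tool_rot: [3.142, 0.002, -3.141]
force: [-0.6, -0.8, 6.4]
width: 21.4
gripper_force: 58.5
```

Call:
{"name": "move_arm", "arguments": {"targets": "-1 0 0 -0.6 0 0 0; -1 0 0 -1.5 0 0 0; -1 0 0 -2 0 0 0; -1 0 0 -2.5 0 0 0; -1 0 0 -1.5 0 0 0"}}

```text
clock: 14.23
eef_pos: [598.2, 65.6, 87.2]
tool_rot: [3.141, 0.002, -3.141]
force: [1.3, 0.2, -0.4]
width: 20.8
gripper_force: 58.8
```

Call:
{"name": "move_arm", "arguments": {"targets": "-1 1.2 -1.5 0 0 0 0; -1 1.2 -2.9 0 0 0 0; -1 1.2 -2.9 0 0 0 0; -1 1.2 -2.9 0 0 0 0; -1 1.2 -2.9 0 0 0 0"}}

```text
clock: 14.65
eef_pos: [536.9, -66.8, 85.4]
tool_rot: [-3.141, 0.001, -3.14]
force: [-0.2, -0.9, 0.4]
width: 21.2
gripper_force: 58.8
```

Call:
{"name": "move_arm", "arguments": {"targets": "-1 1.2 -2.9 0 0 0 0; -1 1.2 -2.9 0 0 0 0; -1 1.2 -2.9 0 0 0 0; -1 1.2 -2.9 0 0 0 0; -1 1.2 -2.9 0 0 0 0"}}

```text
clock: 15.07
eef_pos: [476.9, -212.0, 85.3]
tool_rot: [-3.141, 0.0, -3.141]
force: [1.1, 0.2, -1.1]
width: 20.8
gripper_force: 58.8
```

Call:
{"name": "move_arm", "arguments": {"targets": "-1 1.2 -2.9 0 0 0 0; -1 1.2 -2.9 0 0 0 0; -1 1.2 -2.9 0 0 0 0; -1 0 -2 0 0 0 0; -1 0 0 0 0 0 0"}}

```text
clock: 15.48
eef_pos: [439.8, -324.1, 85.2]
tool_rot: [-3.138, 0.0, 3.134]
force: [0.3, -0.1, -0.5]
width: 21.4
gripper_force: 58.8
```

Call:
{"name": "move_arm", "arguments": {"targets": "-1 0 0 0 0 0 0; -1 0 0 0 0 0 0; -1 0 0 0 0 0 0"}}

```text
clock: 15.73
eef_pos: [442.2, -316.0, 85.0]
tool_rot: [3.141, 0.0, -3.139]
force: [-0.5, 0.6, -1.2]
width: 21.3
gripper_force: 58.8
```

```bash
python3 - <<'E'
from h import *
c=np.mean([atz('top0',x*.64,y*.64,22) for x,y in((590,338),(650,338),(649,272),(591,272))],axis=0);print(c)
go(c[0],c[1],10,np.pi)
snap('top','t6');snap('side','s6')
o=np.zeros((500,800,3),np.uint8)
a=cv2.imread('pics/t6.png')[140:240,340:440];o[:400,:400]=cv2.resize(a,(400,400),interpolation=2)
b=cv2.imread('pics/s6.png')[180:300,310:430];o[:400,400:]=cv2.resize(b,(400,400),interpolation=2)
cv2.imwrite('pics/c6.png',o)
E
```

```text
[ 438.388 -313.93    22.   ]
pos [ 442.244 -316.045   84.996] [ 3.141  0.    -3.139] shift cm [0.386 0.206 7.5  ] turn [0.05  0.012 0.173] w 21.298924836182426 F [-0.489  0.607 -1.212] 58.81841719150543 t 15.7333
```

View pics/c6.png

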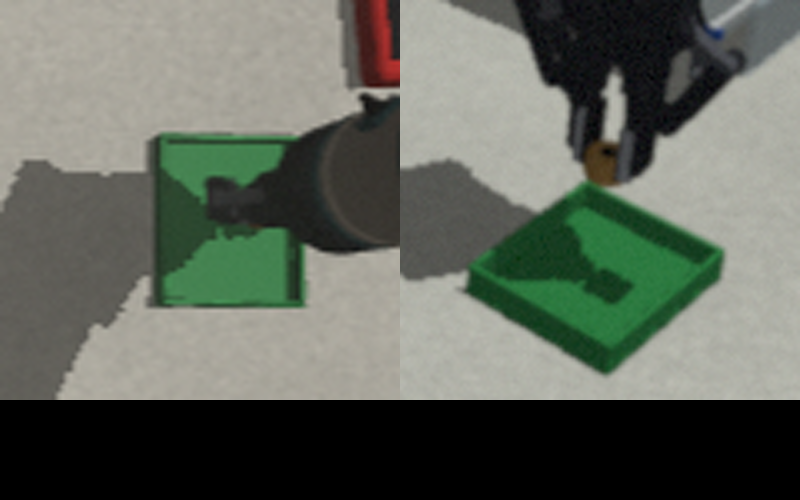

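The nut is held upright at (604,163) in the side crop, and the gripper is over the middle of the tray. I'll lower it now.

Call:
{"name": "move_arm", "arguments": {"targets": "-1 0.2 0.1 1.5 0 0 0; -1 0.1 0.1 2 0 0 0; -1 0 0 2 0 0 0; -1 0 0 1.2 0 0 0; -1 0 0 0.4 0 0 0"}}

```text
clock: 16.25
eef_pos: [438.0, -314.2, 12.1]
tool_rot: [3.14, -0.003, -3.139]
force: [-0.3, -0.1, -0.8]
width: 20.6
gripper_force: 58.8
```

Call:
{"name": "move_arm", "arguments": {"targets": "-1 0 0 0.2 0 0 0; -1 0 0 0 0 0 0; -1 0 0 0 0 0 0; -1 0 0 0 0 0 0"}}

```text
clock: 16.58
eef_pos: [439.4, -316.0, 12.7]
tool_rot: [-3.141, 0.001, -3.141]
force: [0.0, -0.3, -1.4]
width: 20.9
gripper_force: 58.8
```

Call:
{"name": "move_arm", "arguments": {"targets": "-1 0 0 0.15 0 0 0; -1 0 0 0.1 0 0 0; -1 0 0 0 0 0 0; -1 0 0 0 0 0 0"}}

```text
clock: 16.92
eef_pos: [438.7, -315.7, 9.4]
tool_rot: [-3.142, 0.0, -3.141]
force: [1.0, 0.1, -0.5]
width: 21.4
gripper_force: 58.8
```

Call:
{"name": "move_arm", "arguments": {"targets": "-1 0 0 0.1 0 0 0; -1 0 0 0 0 0 0; -1 0 0 0 0 0 0"}}

```text
clock: 17.17
eef_pos: [438.8, -315.7, 9.0]
tool_rot: [-3.141, 0.0, -3.141]
force: [-1.5, 1.4, 7.5]
width: 21.6
gripper_force: 59.6
```

Contact with the floor shows as 7.5 N upward. I'll open partway so the fingers stay inside the walls, then rise.

Call:
{"name": "move_arm", "arguments": {"targets": "-0.3 0 0 0 0 0 0; -0.1 0 0 0 0 0 0; -0.1 0 0 0 0 0 0; -0.1 0 0 0 0 0 0; -0.1 0 0 0 0 0 0"}}

```text
clock: 17.58
eef_pos: [438.7, -315.6, 8.1]
tool_rot: [3.141, -0.0, -3.141]
force: [-0.1, -1.0, -0.5]
width: 38.7
gripper_force: 0.0
```

Call:
{"name": "move_arm", "arguments": {"targets": "-0.1 0 0 -0.5 0 0 0; -0.1 0 0 -1.5 0 0 0; -0.1 0 0 -3 0 0 0; -0.1 0 0 -3.5 0 0 0; -0.1 0 0 -3 0 0 0"}}

```text
clock: 18.0
eef_pos: [438.6, -315.4, 125.1]
tool_rot: [3.141, -0.0, -3.14]
force: [1.0, 0.3, 0.1]
width: 38.5
gripper_force: 0.0
```

Call:
{"name": "move_arm", "arguments": {"targets": "0 0 3 -2 0 0 0; 0 0 3 0 0 0 0; 0 0 3 0 0 0 0; 0 0 3 0 0 0 0; 0 0 3 0 0 0 0"}}

```text
clock: 18.42
eef_pos: [438.4, -164.5, 143.9]
tool_rot: [-3.141, 0.001, -3.141]
force: [0.3, 0.4, 0.6]
width: 42.6
gripper_force: 0.0
```

Call:
{"name": "move_arm", "arguments": {"targets": "0 0 0 0 0 0 0; 0 0 0 0 0 0 0; 0 0 0 0 0 0 0"}}

```text
clock: 18.67
eef_pos: [438.7, -166.3, 143.6]
tool_rot: [-3.141, 0.0, -3.141]
force: [0.3, -1.0, -1.0]
width: 42.6
gripper_force: 0.0
```

```bash
python3 - <<'E'
from h import *
snap('top','t7');snap('side','s7')
o=np.zeros((600,800,3),np.uint8)
o[:300,:400]=cv2.resize(cv2.imread('pics/t7.png'),(400,300),interpolation=cv2.INTER_AREA)
o[300:,:400]=cv2.resize(cv2.imread('pics/s7.png'),(400,300),interpolation=cv2.INTER_AREA)
o[:300,400:700]=cv2.resize(cv2.imread('pics/t7.png')[160:230,360:430],(300,300),interpolation=2)
o[300:,400:]=cv2.resize(cv2.imread('pics/s7.png')[110:200,140:260],(400,300),interpolation=2)
cv2.imwrite('pics/c7.png',o)
E
```

```text
(no output)
```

View pics/c7.png

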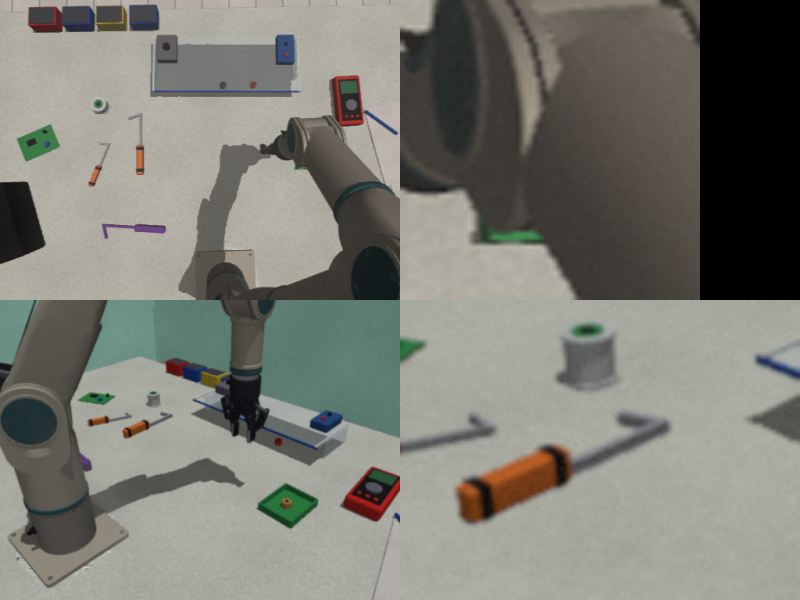

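The nut stands on the tray floor at (286,504) in the side view. The hook lies flat on the bench, and the knob (223,85) and cap (253,85) are undisturbed.

```bash
python3 -c "
from cell import order
print(order.finish_job())"
```

```text
the job is handed in; nothing more can be done
None
```

I drew the nut out with the hook, laid the hook back flat on the bench, and set the nut on the tray floor, leaving the knob and cap where they were; the job is handed in at about 19 s on the robot's clock (verdict not shown).

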